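# Pack up the clamp gap on the dispensing fixture and hold the clamp down

## Task

The part in the dispensing fixture sits too low for the clamp: stack flat steel packing plates from the white board, one at a time, squarely on top of the part under the clamp foot, only as many as it takes for the foot to bear on the stack when the arm is swung down, before the arm reaches its own stop. Then swing the clamp arm down onto the stack by its black T-handle and finish still pressing it down firmly, so that the foot clamps the stack; do not let up. Leave the spare plates lying on the board and do not disturb the other things on the bench.

Things in the scene. Friction and masses are not known exactly. Their poses are not given: they have to be found in the camera images.
- fixture: Fixed aluminium clamp fixture, base 200 x 130 x 14 mm. Origin on the bench; x runs from the handle end to the hinge end, y along the hinge, z up. Hinge at x = 50, z = 105 mm; part and lowered foot centred at x = -50, y = 0. Nest rails beside the part (y = +-36 mm) reach z = 36 mm. Clevis cheeks at the hinge reach 120 mm high, x = 33 to 67, y = +-25 mm.
- part: Fixed aluminium block 70 x 60 x 34 mm (x, y, z) in the fixture's nest, parallel to the fixture. Origin: centre of its underside; its flat top is 34 mm above that. How high it sits differs from start to start: its top is 12 to 28 mm below the foot's tip when the arm is fully down on its stop, so two or three plates are needed.
- clamp_arm: Hinged steel clamp arm, 18 mm wide, 16 mm thick. Origin on the hinge axis (along the fixture's y, 105 mm above the bench); the arm runs along its own -x. Down on its own stop it is level, pointing to the fixture's -x; at the start it is raised 1.6 to 1.85 rad from there (upright, leaning back from the part). Hinge friction of 0.28 N m keeps the arm (0.25 kg) where it is left.
- handle (a point): Centre of the black T-handle at the end of the arm, 160 mm from the hinge axis: a round bar of 16 mm diameter, 130 mm long, along the fixture's y, sticking out 56 mm on either side of the 18 mm wide arm. It can be pinched from above beside the arm and turns in the fingers as the arm swings.
- foot (a point): Centre of the tip of the round rubber-ended foot (20 mm diameter) under the clamp arm, 100 mm from the hinge axis and 40 mm below the arm's centre line. With the arm on its stop the tip is 65 mm above the bench; it rises about 10 mm for each 0.1 rad.
- board: Fixed white plastic board, 190 x 220 x 12 mm (x, y, z), on which the plates lie. Origin: centre of its underside, on the bench.
- shim0: Loose steel packing plate, 56 x 40 x 10 mm (x, y, z), one of four alike, lying flat on the white board at the start with its neighbours about 20 mm away or more. Origin: centre of its underside. Weighs 80 to 150 g.
- shim1: Loose steel packing plate, 56 x 40 x 10 mm (x, y, z), one of four alike, lying flat on the white board at the start with its neighbours about 20 mm away or more. Origin: centre of its underside. Weighs 80 to 150 g.
- shim2: Loose steel packing plate, 56 x 40 x 10 mm (x, y, z), one of four alike, lying flat on the white board at the start with its neighbours about 20 mm away or more. Origin: centre of its underside. Weighs 80 to 150 g.
- shim3: Loose steel packing plate, 56 x 40 x 10 mm (x, y, z), one of four alike, lying flat on the white board at the start with its neighbours about 20 mm away or more. Origin: centre of its underside. Weighs 80 to 150 g.
- bottle: Bystander: clear jar with a white cap, 52 mm diameter, 130 mm high. Origin: centre of its base.
- collar: Bystander: steel collar, 44 mm outside diameter, 22 mm bore, 16 mm high. Origin: centre of its underside.
- puck: Bystander: round steel disc, 40 mm diameter, 12 mm high. Origin: centre of its underside.
- screwdriver: Bystander: red-handled screwdriver, about 200 mm, lying along its x. Origin: on the bench under its middle.
- socket_strip: Bystander: dark steel strip 30 x 120 x 28 mm with four 14 mm pins standing up to 42 mm. Origin: centre of its underside.
Mind the look-alikes: they are no part of the job. What is shaped like the shim0 but blue or green is not meant.

How it is judged:
On the way, in this order (a step that is already met when the one before it is completed fails the run):
1. a first plate lies flat and square on the part, let go (((horizontal distance between shim0 and part below 0.012 m and z of shim0 in the frame of part between 0.032 and 0.037 m and angle between shim0's own z axis and vertical below 0.12 rad and angle between the x axis of shim0 and the x axis of fixture, either way round below 0.25 rad and contact force between the fingers and shim0 below 0.5 N) or (horizontal distance between shim1 and part below 0.012 m and z of shim1 in the frame of part between 0.032 and 0.037 m and angle between shim1's own z axis and vertical below 0.12 rad and angle between the x axis of shim1 and the x axis of fixture, either way round below 0.25 rad and contact force between the fingers and shim1 below 0.5 N) or (horizontal distance between shim2 and part below 0.012 m and z of shim2 in the frame of part between 0.032 and 0.037 m and angle between shim2's own z axis and vertical below 0.12 rad and angle between the x axis of shim2 and the x axis of fixture, either way round below 0.25 rad and contact force between the fingers and shim2 below 0.5 N) or (horizontal distance between shim3 and part below 0.012 m and z of shim3 in the frame of part between 0.032 and 0.037 m and angle between shim3's own z axis and vertical below 0.12 rad and angle between the x axis of shim3 and the x axis of fixture, either way round below 0.25 rad and contact force between the fingers and shim3 below 0.5 N))), for 0.2 s.
2. a second plate lies flat and square on the first, let go (((horizontal distance between shim0 and part below 0.012 m and z of shim0 in the frame of part between 0.042 and 0.047 m and angle between shim0's own z axis and vertical below 0.12 rad and angle between the x axis of shim0 and the x axis of fixture, either way round below 0.25 rad and contact force between the fingers and shim0 below 0.5 N) or (horizontal distance between shim1 and part below 0.012 m and z of shim1 in the frame of part between 0.042 and 0.047 m and angle between shim1's own z axis and vertical below 0.12 rad and angle between the x axis of shim1 and the x axis of fixture, either way round below 0.25 rad and contact force between the fingers and shim1 below 0.5 N) or (horizontal distance between shim2 and part below 0.012 m and z of shim2 in the frame of part between 0.042 and 0.047 m and angle between shim2's own z axis and vertical below 0.12 rad and angle between the x axis of shim2 and the x axis of fixture, either way round below 0.25 rad and contact force between the fingers and shim2 below 0.5 N) or (horizontal distance between shim3 and part below 0.012 m and z of shim3 in the frame of part between 0.042 and 0.047 m and angle between shim3's own z axis and vertical below 0.12 rad and angle between the x axis of shim3 and the x axis of fixture, either way round below 0.25 rad and contact force between the fingers and shim3 below 0.5 N))), for 0.2 s.
At the end, for the whole second after the job is handed in: Foot on the top plate and stack on the part each press with over 6 N, arm at rest, foot tip under 78 mm above the bench; every plate lies flat in the stack (within 12 mm of the part's centre and 0.25 rad of the fixture) or on the white board; fingers touch no plate ((contact force between clamp_arm and shim0 above 6 N or contact force between clamp_arm and shim1 above 6 N or contact force between clamp_arm and shim2 above 6 N or contact force between clamp_arm and shim3 above 6 N) and (contact force between part and shim0 above 6 N or contact force between part and shim1 above 6 N or contact force between part and shim2 above 6 N or contact force between part and shim3 above 6 N) and z of foot in the frame of fixture below 0.078 m and angular speed of clamp_arm below 0.05 rad/s and ((horizontal distance between shim0 and part below 0.012 m and z of shim0 in the frame of part between 0.032 and 0.057 m and angle between shim0's own z axis and vertical below 0.12 rad and angle between the x axis of shim0 and the x axis of fixture, either way round below 0.25 rad) or (horizontal distance between shim0 and board below 0.13 m and z of shim0 in the frame of board between 0.009 and 0.015 m)) and ((horizontal distance between shim1 and part below 0.012 m and z of shim1 in the frame of part between 0.032 and 0.057 m and angle between shim1's own z axis and vertical below 0.12 rad and angle between the x axis of shim1 and the x axis of fixture, either way round below 0.25 rad) or (horizontal distance between shim1 and board below 0.13 m and z of shim1 in the frame of board between 0.009 and 0.015 m)) and ((horizontal distance between shim2 and part below 0.012 m and z of shim2 in the frame of part between 0.032 and 0.057 m and angle between shim2's own z axis and vertical below 0.12 rad and angle between the x axis of shim2 and the x axis of fixture, either way round below 0.25 rad) or (horizontal distance between shim2 and board below 0.13 m and z of shim2 in the frame of board between 0.009 and 0.015 m)) and ((horizontal distance between shim3 and part below 0.012 m and z of shim3 in the frame of part between 0.032 and 0.057 m and angle between shim3's own z axis and vertical below 0.12 rad and angle between the x axis of shim3 and the x axis of fixture, either way round below 0.25 rad) or (horizontal distance between shim3 and board below 0.13 m and z of shim3 in the frame of board between 0.009 and 0.015 m)) and contact force between the fingers and shim0 below 0.5 N and contact force between the fingers and shim1 below 0.5 N and contact force between the fingers and shim2 below 0.5 N and contact force between the fingers and shim3 below 0.5 N); the arm keeps its last pose, push and grip.
It fails at once if one of the other things on the bench is disturbed (moved over 30 mm) (distance of any of bottle, collar, puck, screwdriver, socket_strip from where it was at the start of the episode above 0.03 m).
It also fails if it takes over 72 s, if anything falls off the work surface, if the arm or the gripper's body presses on something with over 40 N, if the wrist force passes 120 N, or if a joint passes its speed limit or range.

## Robot

A 6-joint arm with a two-finger parallel gripper is mounted at the origin on the work surface. World frame = base frame: x ahead of the robot, y to its left, z up, the work surface at z = 0. Lengths are in m, angles in rad, forces in N, time in s.
With the tool pointing down it reaches from about 0.25 to 0.725 m from the base axis. Payload 4 kg.
Tool frame: the origin (TCP) lies at the very end of the fingers, on their centre line; the grasp point (between the pads) lies 19 mm behind it; z points along the fingers, y is the line along which they close (so a half turn about z gives the same grasp; the last joint's range is limited). The gripper opens to 85 mm and grips with 20 to 120 N. Pads are 22 mm wide; open, the fingers measure 114 mm over their backs; the gripper's body (76 mm by 85 mm) begins 54 mm behind the grasp point. The pads swing forward as they close: fully open they stand 13 mm farther back than shut.
Start: joints at [1.315, 0.241, 0.005, 1.335, 0, 1.571], TCP at [0.127, 0.484, 0.231] pointing down, gripper open.
Joint ranges: [-2.72, 2.72], [-1.05, 1.87], [-1.09, 1.28], [-1.99, 2.15], [-1.42, 1.44], [-3.14, 3.14]. Speed limits (rad/s): [2.79, 2.79, 3.14, 3.14, 3.14, 3.14].

## Interface

Orientations are given as a unit quaternion [x, y, z, w].
In Python, from workcell import telemetry, vision, workorder gives the robot as it stands.
- The arm moves only by the shell command python3 -m inch 'ROWS'. ROWS is JSON, a list of rows, each a list of 3 entries, a list of its own where there are three numbers: the turn, a rotation vector about the tool's x, y, z scaled (see below), then the shift along the tool's x, y, z scaled (see below), then the closure, from -1 (fully open) to 1 (shut). A call has 1 to 10 rows; each row shifts and turns the commanded pose from where the row before left it, along the tool's axes as they then stand; what a row does not reach is not made up. The controller multiplies each number of a shift by 0.3 m and each number of a turn by 360 degrees. A row lasts 1/12 s, in which the tool goes at most 41.7 mm and 7.16 degrees, less where a joint would pass 70% of its speed; a pose out of reach is approached as far as the arm can. A call with a number of a shift or a turn outside -1 to 1 is refused whole. A call with a gripper value outside its range is refused whole. The fingers move at their own pace and stop on an object; the grip force is fixed at half the most. Time passes only in rows, so rows that do not move let the fingers close. It gives the time, the measured TCP pose, the force, the opening and the grip force at its end, in the units of the state.
- telemetry.get_obs(): the state, without advancing time (a new reading comes with each control period).
- vision.camera(name): name is "scene" or "top" or "wrist"; returns a dict with "img" (400x640x3 uint8, red, green, blue), "fov_y" (degrees; the focal length in pixels is half the picture's height over the tangent of half this angle, whatever the lens; pixels are square), "cx", "cy" (the principal point, pixels), "pose" (4x4, takes a point from camera to world coordinates). Camera axes: x right, y up, looking along -z (the intrinsics and any distortion apply to the point x, -y, -z); pixel columns grow to the right and rows downward; lengths in m; the calibration is good to about 2 mm. A picture is of the moment at which its call begins. There is no depth.
- workorder.job_done(): hands the job in; it is judged then, once.
The state is a dict: "clock": time; "joint_pos": joint angles; "joint_vel": joint speeds; "tau": joint torques, N m; "eef_pos": TCP position; "tool_rot": TCP orientation; "ft_force": force on the tool from outside, world axes, zero at the start; "ft_torque": the same for the moment, N m; "grip_width": finger opening in m; "grasp_force": force on a finger pad.
Only numpy, scipy, OpenCV 4.12 (cv2) and the standard library are available. Lean on these libraries where they do the work, as an engineer would, in place of code of your own. Each camera call takes 0.05 s, during which the arm holds its last target. There are 200 camera calls.

## Working session

There is one attempt and no reset: what is moved stays moved. The work goes in short steps, Python scripts to look and compute and a shell command to move; the robot and the scene stay as the last step left them, time stands still between calls to the robot, and variables do not carry over. Pictures are saved under pics/ and viewed, at most 10 in all, crops included, and the job is handed in when it is done.

```bash
ls; mkdir -p pics; python3 - <<'E'
from workcell import telemetry, vision
import cv2,json
o=telemetry.get_obs();print({k:(v if not hasattr(v,'tolist') else v.tolist()) for k,v in o.items()})
for n in("scene","top"):
    c=vision.camera(n);cv2.imwrite(f"pics/{n}0.png",c["img"][:,:,::-1]);print(n,{k:v for k,v in c.items() if k!="img"})
E
```

```text
pics
{'clock': 0.0, 'joint_pos': [1.3150260002347889, 0.24143935111858175, 0.003698847322581594, 1.3351900654672157, 1.7963063665117487e-05, 1.5707859751386695], 'joint_vel': [0.0006634253137510475, 0.0006115459466839644, 0.0008562757810225415, -0.0008053142432133194, 0.0014941679820973538, 0.001278730355168066], 'tau': [0.0012195172530482523, -37.23195791244507, 25.24068295955658, 0.017049332382157445, 7.773085599183105e-05, 7.116993394618021e-07], 'eef_pos': [0.12632790453631598, 0.48311546884116235, 0.23039010120342135], 'tool_rot': [0.12753166610805575, 0.9918339252676022, -0.0010572605147903765, -0.00014501092283428704], 'ft_force': [0.38300727160764253, 0.7699004575228543, -0.03327507999422061], 'ft_torque': [0.03585685804732858, -0.024952217952490235, 0.041947089659974575], 'grasp_force': 0.0, 'grip_width': 0.08590725251218943}
scene {'fov_y': 47.61747518429254, 'cx': 329.8132078541525, 'cy': 202.76376192063802, 'pose': array([[ 0.57284137, -0.54684198,  0.6105871 ,  1.17119679],
       [ 0.81944966,  0.39919498, -0.41127317, -0.46511617],
       [-0.01884187,  0.73593968,  0.67678488,  0.75811282],
       [ 0.        ,  0.        ,  0.        ,  1.        ]])}
top {'fov_y': 47.41615186765684, 'cx': 318.0768159161295, 'cy': 196.9643830442708, 'pose': array([[-0.00736982,  0.99861713, -0.05205291,  0.46818743],
       [-0.99995358, -0.00768277, -0.00581466, -0.0353139 ],
       [-0.00620653,  0.05200764,  0.9986274 ,  1.28875821],
       [ 0.        ,  0.        ,  0.        ,  1.        ]])}
```

View pics/scene0.png

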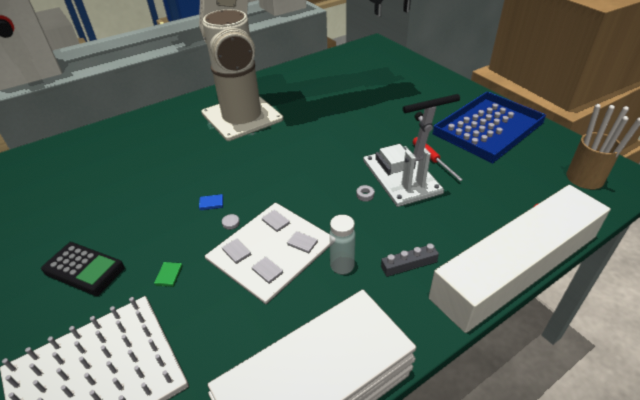

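View pics/top0.png

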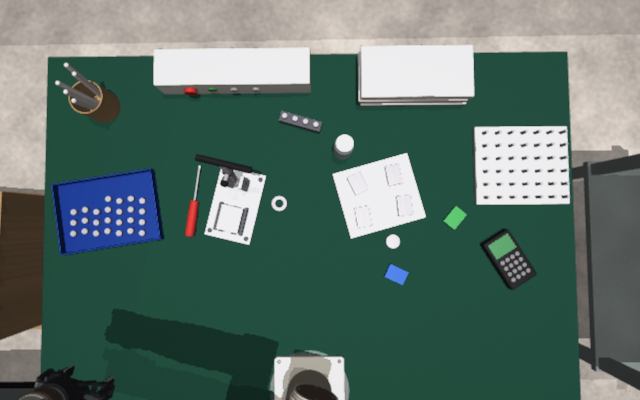

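```bash
cat > h.py <<'E'
import numpy as np, cv2
from workcell import telemetry, vision
from scipy.spatial.transform import Rotation as R
def foc(c): return c["img"].shape[0]/2/np.tan(np.radians(c["fov_y"])/2)
def unproj(c,uv,z):
    f=foc(c);uv=np.atleast_2d(np.array(uv,float));z=np.broadcast_to(z,len(uv))
    d=np.c_[(uv[:,0]-c["cx"])/f,-(uv[:,1]-c["cy"])/f,-np.ones(len(uv))]@c["pose"][:3,:3].T
    o=c["pose"][:3,3];return o+d*((z-o[2])/d[:,2])[:,None]
def proj(c,P):
    f=foc(c);q=(np.atleast_2d(P)-c["pose"][:3,3])@c["pose"][:3,:3]
    return np.c_[c["cx"]+f*q[:,0]/-q[:,2],c["cy"]-f*q[:,1]/-q[:,2]]
def state():
    o=telemetry.get_obs();return o,np.array(o["eef_pos"]),R.from_quat(o["tool_rot"])
def delta(target,yaw_tool_y=None):
    """shift in tool axes (units of 0.3 m) to target TCP; turn (units of 360deg) so that tool y lies along yaw, tool straight down"""
    o,p,r=state()
    sh=r.inv().apply(np.array(target)-p)/0.3
    t=None
    if yaw_tool_y is not None:
        best=None
        for a in(yaw_tool_y,yaw_tool_y+np.pi):
            y=np.array([np.cos(a),np.sin(a),0]);z=np.array([0,0,-1.]);x=np.cross(y,z)
            v=(r.inv()*R.from_matrix(np.c_[x,y,z])).as_rotvec()
            if best is None or np.linalg.norm(v)<np.linalg.norm(best):best=v
        t=np.round(best/2/np.pi,5)
    print("t=%.2f"%o["clock"],"pos",p.round(4),"shift",sh.round(4),"n",np.linalg.norm(sh)*.3,"turn",t)
E
python3 - <<'E'
from h import *
c=vision.camera("top");i=c["img"][:,:,::-1]
a=cv2.resize(i[148:252,190:290],None,fx=4,fy=4,interpolation=cv2.INTER_CUBIC)
b=cv2.resize(i[148:252,330:430],None,fx=4,fy=4,interpolation=cv2.INTER_CUBIC)
cv2.imwrite("pics/top1.png",np.hstack([a,b]))
s=vision.camera("scene")["img"][:,:,::-1]
cv2.imwrite("pics/sc1.png",np.hstack([cv2.resize(s[90:210,355:475],None,fx=3.3,fy=3.3,interpolation=cv2.INTER_CUBIC),cv2.resize(s[190:310,205:325],None,fx=3.3,fy=3.3,interpolation=cv2.INTER_CUBIC)]))
# white outline of board, and of the plates, with minAreaRect
g=cv2.cvtColor(c["img"],cv2.COLOR_RGB2GRAY);m=np.zeros_like(g);m[148:245,328:432]=g[148:245,328:432]
m=(m>110).astype(np.uint8)
for k in cv2.findContours(m,cv2.RETR_CCOMP,2)[0]:
    if cv2.contourArea(k)>60: print(cv2.minAreaRect(k))
print(np.unique(g[170:230,350:410]//10*10,return_counts=True))
E
```

```text
((393.0, 239.0), (10.0, 14.0), 90.0)
((378.7735900878906, 195.20751953125), (68.40554809570312, 79.11966705322266), 74.05460357666016)
((344.0, 150.5), (5.0, 16.0), 90.0)
(array([ 60,  80,  90, 140, 150, 160, 170, 180, 190, 200, 210, 220, 230,
       240], dtype=uint8), array([  93,    4,    3,    1,    9,    1,   10,   36,   26,   44,   50,
        136, 2995,  192]))
```

View pics/top1.png

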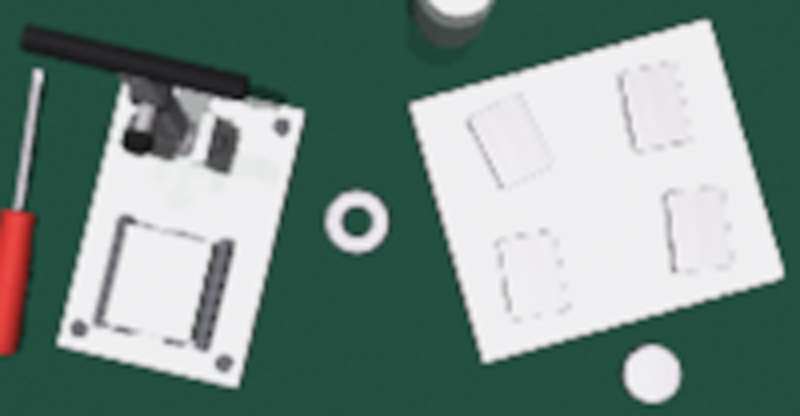

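View pics/sc1.png

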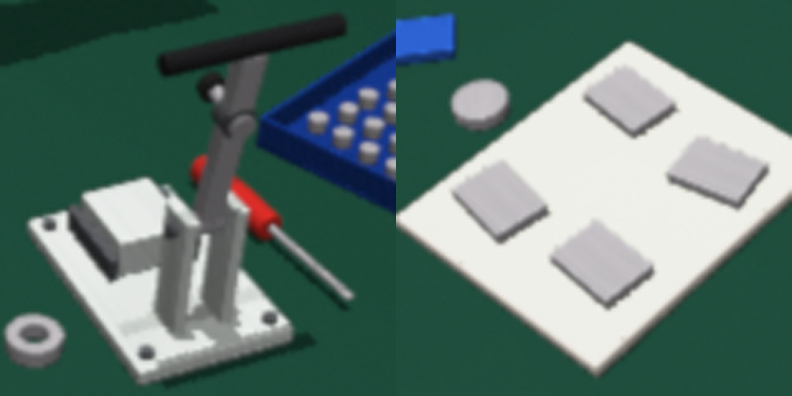

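```bash
cat >> h.py <<'E'
T=lambda x,y:np.array([190+x/4,148+y/4]) 
B=lambda x,y:np.array([330+(x-400)/4,148+y/4]) 
E
python3 - <<'E'
from h import *
c=vision.camera("top");s=vision.camera("scene")
P=unproj(c,[T(305,106),T(239,387),T(57,346)],0.014)
print("base corners",P.round(4), "sides",np.linalg.norm(P[0]-P[1]),np.linalg.norm(P[1]-P[2]))
O=(P[0]+P[2])/2; 
a=P[0]-P[1];b=P[2]-P[1]
y1=np.arctan2(a[1],a[0]);y2=np.arctan2(b[1],b[0])-np.pi/2;print("O",O,"yaws",y1,y2)
S=lambda x,y:np.array([355+x/3.3,90+y/3.3])
Q=unproj(s,[S(30,222),S(140,380),S(292,325)],[.014,.002,.014]);print("scene base corners",Q.round(4))
yaw=(y1+y2)/2
X=np.array([np.cos(yaw),np.sin(yaw)]);Y=np.array([-X[1],X[0]])
for z in(.037,.045,.053):
    C=[np.r_[O[:2]+X*(-.05+.035*i)+Y*.03*j,z] for i,j in((-1,-1),(-1,1),(1,1),(1,-1))]
    print(z,((proj(s,C)-[355,90])*3.3).round(0).tolist(),((proj(c,C)-[190,148])*4).round(0).tolist())
for n,q in dict(A=[(470,117),(521,95),(553,160),(503,187)],B=[(619,70),(677,62),(690,143),(634,152)],C=[(497,240),(552,230),(569,311),(514,321)],D=[(665,192),(722,187),(733,265),(674,272)]).items():
    W=unproj(c,[B(*k) for k in q],.022);e=W[3]-W[0]+W[2]-W[1];w=W[1]-W[0]
    print(n,W.mean(0).round(4),"len",np.linalg.norm(e)/2,"wid",np.linalg.norm(w),"long yaw",np.arctan2(e[1],e[0])%np.pi)
Bd=unproj(c,[B(409,102),B(709,19),B(784,276),B(484,363)],.012);print("board",Bd.round(4),Bd.mean(0))
w=vision.camera("wrist");cv2.imwrite("pics/w0.png",w["img"][:,:,::-1])
o,p,r=state();print("cam in tool",r.inv().apply(w["pose"][:3,3]-p),r.inv().apply(w["pose"][:3,:3].T),w["fov_y"])
E
```

```text
base corners [[0.599  0.1174 0.014 ]
 [0.4026 0.1637 0.014 ]
 [0.432  0.291  0.014 ]] sides 0.20181193735946062 0.13066731363189646
O [0.51551647 0.20421169 0.014     ] yaws -0.23176217308262242 -0.22718375751573738
scene base corners [[0.4052 0.1669 0.014 ]
 [0.5934 0.1228 0.002 ]
 [0.6239 0.2462 0.014 ]]
0.037 [[73.0, 200.0], [139.0, 182.0], [181.0, 230.0], [113.0, 248.0]] [[189.0, 355.0], [104.0, 336.0], [128.0, 236.0], [213.0, 255.0]]
0.045 [[74.0, 191.0], [140.0, 174.0], [182.0, 222.0], [114.0, 240.0]] [[187.0, 355.0], [101.0, 336.0], [125.0, 236.0], [211.0, 255.0]]
0.053 [[74.0, 183.0], [141.0, 166.0], [183.0, 214.0], [115.0, 232.0]] [[185.0, 356.0], [99.0, 336.0], [123.0, 235.0], [208.0, 255.0]]
A [ 0.5725 -0.1394  0.022 ] len 0.052258364021197365 wid 0.03881291623968903 long yaw 0.43622234662216863
B [ 0.5948 -0.2395  0.022 ] len 0.057809919678750606 wid 0.04088540070668574 long yaw 0.15351995607919466
C [ 0.4779 -0.153   0.022 ] len 0.05735319661661565 wid 0.03886970217683618 long yaw 0.19462405201252997
D [ 0.5093 -0.2683  0.022 ] len 0.05528666604072906 wid 0.039790668346445734 long yaw 0.10862538918344855
board [[ 0.6006 -0.0683  0.012 ]
 [ 0.6576 -0.2801  0.012 ]
 [ 0.4763 -0.3293  0.012 ]
 [ 0.4172 -0.119   0.012 ]] [ 0.53790307 -0.19914827  0.012     ]
cam in tool [ 0.06819176 -0.00049817 -0.14246632] [[ 5.20689658e-04  9.99999850e-01  1.71493241e-04]
 [ 9.62895498e-01 -5.47651372e-04  2.69873970e-01]
 [ 2.69874023e-01  2.46094843e-05 -9.62895639e-01]] 67.75832603688816
```

```bash
python3 - <<'E'
from h import *
delta([0.478,-0.153,0.20],0.1946+np.pi/2)
o,p,r=state();print(r.as_matrix().round(3))
E
```

```text
t=0.35 pos [0.1265 0.4836 0.2311] shift [-1.6705 -1.7563  0.1046] n 0.7278489510682153 turn [-9.000e-05 -2.000e-05 -7.168e-02]
[[-0.967  0.253 -0.   ]
 [ 0.253  0.967 -0.001]
 [-0.    -0.001 -1.   ]]
```

```bash
python3 -m inch '[[[0,0,0],[-0.093,-0.0975,0.0058],-1],[[0,0,0],[-0.093,-0.0975,0.0058],-1],[[0,0,0],[-0.093,-0.0975,0.0058],-1],[[0,0,0],[-0.093,-0.0975,0.0058],-1],[[0,0,0],[-0.093,-0.0975,0.0058],-1],[[0,0,0],[-0.093,-0.0975,0.0058],-1],[[0,0,0],[-0.093,-0.0975,0.0058],-1],[[0,0,0],[-0.093,-0.0975,0.0058],-1],[[0,0,0],[-0.093,-0.0975,0.0058],-1]]'
python3 -m inch '[[[0,0,0],[-0.093,-0.0975,0.0058],-1],[[0,0,0],[-0.093,-0.0975,0.0058],-1],[[0,0,0],[-0.093,-0.0975,0.0058],-1],[[0,0,0],[-0.093,-0.0975,0.0058],-1],[[0,0,0],[-0.093,-0.0975,0.0058],-1],[[0,0,0],[-0.093,-0.0975,0.0058],-1],[[0,0,0],[-0.093,-0.0975,0.0058],-1],[[0,0,0],[-0.093,-0.0975,0.0058],-1],[[0,0,0],[-0.093,-0.0975,0.0058],-1]]'
python3 -m inch '[[[0,0,-0.018],[0,0,0],-1],[[0,0,-0.018],[0,0,0],-1],[[0,0,-0.018],[0,0,0],-1],[[0,0,-0.018],[0,0,0],-1],[[0,0,0],[0,0,0],-1],[[0,0,0],[0,0,0],-1]]'
python3 - <<'E'
from h import *
delta([0.478,-0.153,0.20],0.1946+np.pi/2)
o,p,r=state();print(o["joint_pos"])
w=vision.camera("wrist");cv2.imwrite("pics/w1.png",w["img"][:,:,::-1])
for n,P in dict(A=[.5725,-.1394,.022],C=[.478,-.153,.022],D=[.5093,-.2683,.022],B=[.5948,-.2395,.022]).items(): print(n,proj(w,P))
E
```

```text
clock: 1.1
eef_pos: [0.3033, 0.1638, 0.2159]
tool_rot: [0.127, 0.992, 0.0, 0.001]
ft_force: [0.6, 0.7, -0.1]
grip_width: 0.0855
grasp_force: 0.0
clock: 1.85
eef_pos: [0.4797, -0.1549, 0.1999]
tool_rot: [0.128, 0.992, 0.0, 0.0]
ft_force: [1.0, 0.3, 0.2]
grip_width: 0.0855
grasp_force: 0.0
clock: 2.35
eef_pos: [0.4791, -0.1527, 0.1999]
tool_rot: [-0.097, 0.995, 0.0, -0.0]
ft_force: [-0.2, -0.5, -0.4]
grip_width: 0.0855
grasp_force: 0.0
t=2.35 pos [ 0.4791 -0.1527  0.1999] shift [ 0.0038 -0.0001 -0.0002] n 0.0011567431649686104 turn [ 1.0e-05 -1.0e-05 -1.5e-04]
[-3.08608576e-01  2.62250907e-01 -4.91282542e-02  1.25950403e+00
 -6.72419781e-06 -5.02260928e-01]
A [[317.35683341 258.84234547]]
C [[321.51557716 179.81018449]]
D [[213.62004435 187.33184486]]
B [[230.89021424 260.81980743]]
```

View pics/w1.png

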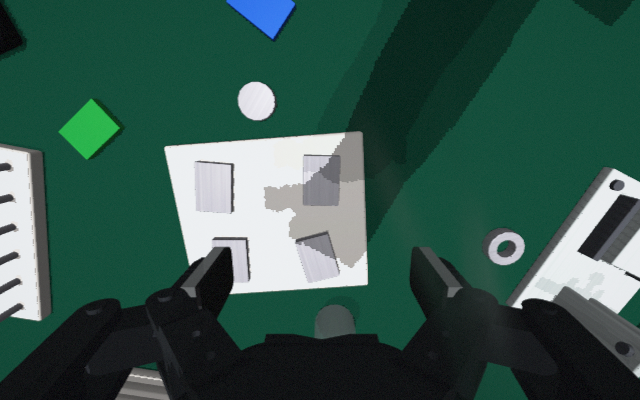

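```bash
python3 -m inch '[[[0,0,0],[0.004,0,0.13],-1],[[0,0,0],[0,0,0.13],-1],[[0,0,0],[0,0,0.13],-1],[[0,0,0],[0,0,0.12],-1],[[0,0,0],[0,0,0.08],-1],[[0,0,0],[0,0,0.035],-0.2],[[0,0,0],[0,0,0],1],[[0,0,0],[0,0,0],1],[[0,0,0],[0,0,0],1],[[0,0,0],[0,0,0],1]]'
python3 -m inch '[[[0,0,0],[0,0,0],1],[[0,0,0],[0,0,0],1],[[0,0,0],[0,0,0],1],[[0,0,0],[0,0,0],1]]'
```

```text
clock: 3.23
eef_pos: [0.4795, -0.1534, 0.0143]
tool_rot: [-0.098, 0.995, -0.001, 0.002]
ft_force: [-0.5, -0.1, -0.8]
grip_width: 0.0379
grasp_force: 60.0
clock: 3.57
eef_pos: [0.4793, -0.1533, 0.014]
tool_rot: [-0.098, 0.995, -0.001, 0.002]
ft_force: [-0.6, -0.6, 6.5]
grip_width: 0.0381
grasp_force: 60.8
```

```bash
python3 -m inch '[[[0,0,0],[0,0,-0.05],1],[[0,0,0],[0,0,-0.1],1],[[0,0,0.0169],[0,0,-0.13],1],[[0,0,0.0169],[0,0,-0.13],1],[[0,0,0.0169],[0,0,-0.09],1],[[0,0,0.0169],[0,0,-0.05],1],[[0,0,0],[0,0,0],1]]'
python3 - <<'E'
from h import *
delta([0.40,0.232,0.18],1.341)
E
```

```text
clock: 4.15
eef_pos: [0.4804, -0.1537, 0.1818]
tool_rot: [0.115, 0.993, -0.001, 0.004]
ft_force: [0.3, -0.3, -0.9]
grip_width: 0.0381
grasp_force: 60.5
t=4.15 pos [ 0.4804 -0.1537  0.1818] shift [5.5420e-01 1.1908e+00 4.0000e-04] n 0.39404715904777615 turn [-1.10e-04  1.35e-03 -3.00e-05]
```

```bash
python3 -m inch '[[[0,0,0],[0.0554,0.119,0],1],[[0,0,0],[0.0554,0.119,0],1],[[0,0,0],[0.0554,0.119,0],1],[[0,0,0],[0.0554,0.119,0],1],[[0,0,0],[0.0554,0.119,0],1],[[0,0,0],[0.0554,0.119,0],1],[[0,0,0],[0.0554,0.119,0],1],[[0,0,0],[0.0554,0.119,0],1],[[0,0,0],[0.0554,0.119,0],1],[[0,0,0],[0.0554,0.119,0],1]]'
python3 -m inch '[[[0,0,0],[0,0,0],1],[[0,0,0],[0,0,0],1],[[0,0,0],[0,0,0],1]]'
python3 - <<'E'
from h import *
delta([0.40,0.232,0.18],1.341)
w=vision.camera("wrist");cv2.imwrite("pics/w2.png",w["img"][:,:,::-1]);np.save("w2.npy",{k:v for k,v in w.items()},allow_pickle=True)
O=np.array([.515,.2053]);X=np.array([np.cos(.2295),-np.sin(.2295)]);Y=np.array([-X[1],X[0]])
for z in(.037,.045,.053):
    print(z,proj(w,[np.r_[O+X*(-.05+.035*i)+Y*.03*j,z] for i,j in((-1,-1),(-1,1),(1,1),(1,-1))]).round(0).tolist())
print(proj(w,[np.r_[O+X*.1*i+Y*.065*j,.014] for i,j in((-1,-1),(-1,1),(1,1),(1,-1))]).round(0).tolist())
E
```

```text
clock: 4.98
eef_pos: [0.3951, 0.2336, 0.1758]
tool_rot: [0.112, 0.994, -0.001, -0.001]
ft_force: [1.9, -1.2, -0.6]
grip_width: 0.0382
grasp_force: 60.6
clock: 5.23
eef_pos: [0.3958, 0.2319, 0.176]
tool_rot: [0.113, 0.994, -0.001, -0.001]
ft_force: [-0.3, 0.6, -0.7]
grip_width: 0.0381
grasp_force: 60.7
t=5.23 pos [0.3958 0.2319 0.176 ] shift [-0.0136  0.0035 -0.0134] n 0.005810708624345776 turn [-0.00041 -0.00031  0.00067]
0.037 [[293.0, 225.0], [353.0, 225.0], [351.0, 287.0], [295.0, 287.0]]
0.045 [[292.0, 228.0], [354.0, 228.0], [351.0, 291.0], [294.0, 291.0]]
0.053 [[292.0, 231.0], [355.0, 231.0], [352.0, 296.0], [293.0, 295.0]]
[[262.0, 204.0], [384.0, 205.0], [374.0, 359.0], [270.0, 358.0]]
```

View pics/w2.png

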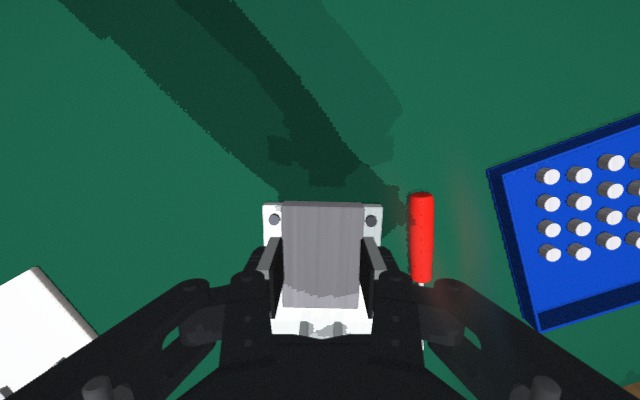

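```bash
python3 - <<'E'
from h import *
w=np.load("w2.npy",allow_pickle=True).item();o,p,r=state()
for dx in(-.003,0,.003): print(dx,proj(w,[p+r.apply([dx+.028*i,.02*j,zz]) for zz in(-.008,.002) for i,j in((1,-1),(1,1),(-1,1),(-1,-1))]).round(0).tolist())
delta([.4663,.2167,.070],1.341)
E
```

```text
-0.003 [[279.0, 212.0], [363.0, 212.0], [359.0, 314.0], [283.0, 313.0], [282.0, 206.0], [361.0, 206.0], [357.0, 302.0], [285.0, 302.0]]
0 [[279.0, 206.0], [364.0, 206.0], [359.0, 309.0], [283.0, 309.0], [282.0, 200.0], [361.0, 200.0], [357.0, 297.0], [285.0, 297.0]]
0.003 [[279.0, 200.0], [364.0, 200.0], [360.0, 304.0], [282.0, 304.0], [281.0, 194.0], [361.0, 194.0], [357.0, 293.0], [285.0, 293.0]]
t=5.28 pos [0.3962 0.2313 0.1763] shift [-0.2393  0.0059  0.3539] n 0.12818406119879666 turn [-0.00033 -0.00026  0.00037]
```

```bash
python3 -m inch '[[[0,0,0],[-0.07,0.003,0],1],[[0,0,0],[-0.11,0.003,0.05],1],[[0,0,0],[-0.066,0,0.1],1],[[0,0,0],[0,0,0.1],1],[[0,0,0],[0,0,0.07],1],[[0,0,0],[0,0,0.033],1],[[0,0,0],[0,0,0],1],[[0,0,0],[0,0,0],1]]'
python3 -m inch '[[[0,0,0],[0,0,0.02],1],[[0,0,0],[0,0,0.02],1]]'
python3 -m inch '[[[0,0,0],[0,0,0.01],1],[[0,0,0],[0,0,0],1]]'
python3 - <<'E'
from h import *
delta([.4663,.2167,.055],1.341)
E
```

```text
clock: 5.95
eef_pos: [0.4692, 0.2164, 0.0717]
tool_rot: [0.115, 0.993, -0.0, -0.0]
ft_force: [-0.5, 0.2, -0.6]
grip_width: 0.0377
grasp_force: 60.7
clock: 6.12
eef_pos: [0.4709, 0.2181, 0.0613]
tool_rot: [0.114, 0.993, 0.001, 0.002]
ft_force: [0.6, -0.2, -2.4]
grip_width: 0.0383
grasp_force: 60.7
clock: 6.28
eef_pos: [0.4688, 0.2175, 0.0565]
tool_rot: [0.114, 0.994, -0.0, -0.0]
ft_force: [0.2, 0.6, -1.5]
grip_width: 0.038
grasp_force: 60.7
t=6.28 pos [0.4688 0.2175 0.0565] shift [ 0.0076 -0.0045  0.0049] n 0.003021562909119976 turn [-2.0e-05 -2.0e-05  3.3e-04]
```

```bash
for k in 1 2 3; do python3 -m inch '[[[0,0,0],[0,0,0.01],1],[[0,0,0],[0,0,0],1]]' | grep -E "eef|ft_f"; done
```

```text
eef_pos: [0.469, 0.2176, 0.0534]
ft_force: [-0.6, -0.2, -1.9]
eef_pos: [0.4689, 0.2175, 0.0502]
ft_force: [0.2, 0.7, -2.2]
eef_pos: [0.4692, 0.2176, 0.0496]
ft_force: [-4.7, -1.8, 12.5]
```

```bash
python3 -m inch '[[[0,0,0],[0,0,-0.004],1],[[0,0,0],[0,0,0],-0.3],[[0,0,0],[0,0,0],-0.3],[[0,0,0],[0,0,0],-0.3],[[0,0,0],[0,0,-0.04],-0.3],[[0,0,0],[0,0,-0.1],-0.5],[[0,0,0],[0,0,-0.13],-1],[[0,0,0],[0,0,-0.1],-1],[[0,0,0],[0,0,-0.06],-1],[[0,0,0],[0,0,0],-1]]'
python3 - <<'E'
from h import *
c=vision.camera("top");i=c["img"][:,:,::-1];cv2.imwrite("pics/top2.png",cv2.resize(i[170:270,180:290],None,fx=6,fy=6,interpolation=cv2.INTER_CUBIC))
delta([.5093,-.2683,.18],.1086+np.pi/2)
E
```

```text
clock: 7.62
eef_pos: [0.472, 0.2188, 0.1826]
tool_rot: [0.114, 0.993, 0.002, 0.004]
ft_force: [0.1, 0.8, -0.1]
grip_width: 0.0848
grasp_force: 0.0
t=7.67 pos [0.4708 0.2182 0.1801] shift [-0.4918 -1.5507 -0.0028] n 0.48806001130234977 turn [ 0.00041  0.00078 -0.05359]
```

```bash
python3 -m inch '[[[0,0,0],[-0.041,-0.129,0],-1],[[0,0,0],[-0.041,-0.129,0],-1],[[0,0,0],[-0.041,-0.129,0],-1],[[0,0,0],[-0.041,-0.129,0],-1],[[0,0,0],[-0.041,-0.129,0],-1],[[0,0,0],[-0.041,-0.129,0],-1]]' >/dev/null
python3 -m inch '[[[0,0,0],[-0.041,-0.129,0],-1],[[0,0,0],[-0.041,-0.129,0],-1],[[0,0,0],[-0.041,-0.129,0],-1],[[0,0,0],[-0.041,-0.129,0],-1],[[0,0,0],[-0.041,-0.129,0],-1],[[0,0,0],[-0.041,-0.129,0],-1],[[0,0,-0.0179],[0,0,0],-1],[[0,0,-0.0179],[0,0,0],-1],[[0,0,-0.0179],[0,0,0],-1],[[0,0,0],[0,0,0],-1]]'
python3 - <<'E'
from h import *
delta([.5093,-.2683,.0125],.1086+np.pi/2)
c=vision.camera("top");i=c["img"][:,:,::-1];s=vision.camera("scene")["img"][:,:,::-1]
cv2.imwrite("pics/st.png",np.hstack([cv2.resize(i[170:250,200:280],(400,400),interpolation=cv2.INTER_CUBIC),cv2.resize(s[110:210,360:460],(400,400),interpolation=cv2.INTER_CUBIC)]))
O=np.array([.515,.2053]);X=np.array([np.cos(.2295),-np.sin(.2295)]);Y=np.array([-X[1],X[0]])
print((proj(c,[np.r_[O+X*(-.05+.028*i)+Y*.02*j,.058] for i,j in((-1,-1),(-1,1),(1,1),(1,-1))])-[200,170]).__mul__(5).round(0).tolist())
E
```

```text
clock: 9.0
eef_pos: [0.5067, -0.2683, 0.1753]
tool_rot: [-0.055, 0.998, 0.001, -0.002]
ft_force: [1.0, 0.3, -0.1]
grip_width: 0.085
grasp_force: 0.0
t=9.00 pos [ 0.5067 -0.2683  0.1753] shift [-0.0104 -0.0021  0.5427] n 0.16285018892877515 turn [ 0.00036 -0.00053  0.00023]
[[162.0, 319.0], [90.0, 303.0], [114.0, 202.0], [186.0, 218.0]]
```

View pics/st.png

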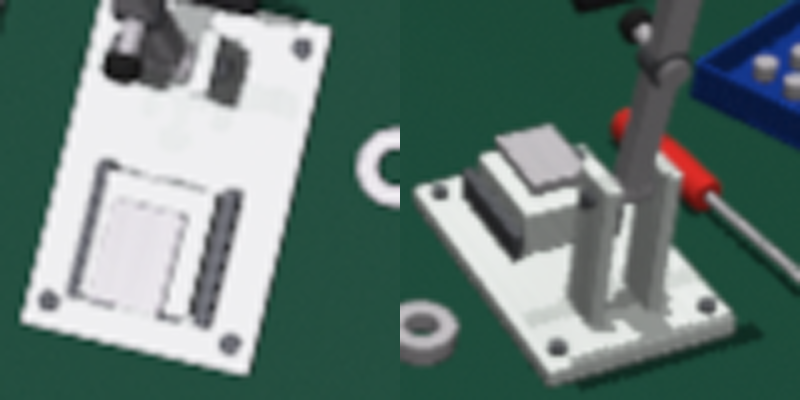

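```bash
python3 - <<'E'
from h import *
c=vision.camera("top");s=vision.camera("scene")
t=lambda x,y:(200+x/5,170+y/5); q=lambda x,y:(360+(x-400)/4,110+y/4)
O=np.array([.515,.2053]);X=np.array([np.cos(.2295),-np.sin(.2295)]);Y=np.array([-X[1],X[0]])
def F(W): d=W[:,:2]-O; return np.c_[d@X,d@Y].round(4).tolist()
print("top outline", F(unproj(c,[t(110,162),t(215,190),t(185,320),t(75,295)],.036)),F(unproj(c,[t(110,162),t(215,190),t(185,320),t(75,295)],.0477)))
print("plate top",F(unproj(c,[t(117,200),t(188,213),t(163,318),t(90,297)],.0577)))
print("cheek top",F(unproj(c,[t(222,38),t(248,46),t(210,100),t(237,105)],.12)))
print("scene part",F(unproj(s,[q(480,155),q(525,212),q(580,197)],.0477)))
print("scene plate",F(unproj(s,[q(497,133),q(550,122),q(585,172),q(530,188)],.0577)))
print("scene cheek top", F(unproj(s,[q(584,146),q(622,193)],.12)))
E
```

```text
top outline [[-0.0018, 0.032], [-0.0041, -0.028], [-0.0772, -0.0283], [-0.0772, 0.0339]] [[-0.0017, 0.0294], [-0.004, -0.03], [-0.0764, -0.0303], [-0.0764, 0.0313]]
plate top [[-0.0208, 0.0188], [-0.0192, -0.0204], [-0.0773, -0.0202], [-0.075, 0.0209]]
cheek top [[0.0739, -0.0282], [0.0728, -0.0422], [0.0414, -0.0294], [0.0419, -0.0436]]
scene part [[-0.0753, -0.0278], [-0.0087, -0.0291], [-0.0088, 0.0106]]
scene plate [[-0.0808, -0.0132], [-0.0782, 0.0249], [-0.0197, 0.0191], [-0.0184, -0.0213]]
scene cheek top [[0.0293, -0.0152], [0.0788, -0.0177]]
```

```bash
python3 -m inch '[[[0,0,0.0179],[0,0,0],-1],[[0,0,0.0179],[0,0,0],-1],[[0,0,0.0178],[0,0,0],-1],[[0,0,0],[0.041,0.129,0],-1],[[0,0,0],[0.041,0.129,0],-1],[[0,0,0],[0.041,0.129,0],-1],[[0,0,0],[0.041,0.129,0],-1],[[0,0,0],[0.041,0.129,0],-1],[[0,0,0],[0.041,0.129,0],-1]]' >/dev/null
python3 -m inch '[[[0,0,0],[0.041,0.129,0],-0.3],[[0,0,0],[0.041,0.129,0],-0.3],[[0,0,0],[0.041,0.129,0],-0.3],[[0,0,0],[0.041,0.129,0],-0.3],[[0,0,0],[0.041,0.129,0],-0.3],[[0,0,0],[0.041,0.129,0],-0.3],[[0,0,0],[0,0,0],-0.3],[[0,0,0],[0,0,0],-0.3]]'
python3 - <<'E'
from h import *
delta([.469,.2176,.052],1.341)
E
```

```text
clock: 10.62
eef_pos: [0.4681, 0.2198, 0.1775]
tool_rot: [0.111, 0.994, -0.0, 0.0]
ft_force: [-0.8, -0.3, -0.2]
grip_width: 0.0554
grasp_force: 0.0
t=10.62 pos [0.4681 0.2198 0.1775] shift [-0.0046 -0.0062  0.4185] n 0.12556094557502837 turn [-5.00e-05  2.00e-05  1.02e-03]
```

Now grip the first plate, ease it about 8 mm towards the hinge, release.

```bash
python3 -m inch '[[[0,0,0],[-0.004,-0.006,0.06],-0.3],[[0,0,0],[0,0,0.12],-0.3],[[0,0,0],[0,0,0.12],-0.3],[[0,0,0],[0,0,0.08],-0.3],[[0,0,0],[0,0,0.036],-0.3],[[0,0,0],[0,0,0],-0.3],[[0,0,0],[0,0,0],1],[[0,0,0],[0,0,0],1],[[0,0,0],[0,0,0],1],[[0,0,0],[0,0,0],1]]'
python3 -m inch '[[[0,0,0],[0,0,-0.008],1],[[0,0,0],[0,0,0],1]]'
python3 -m inch '[[[0,0,0],[-0.015,0,0],1],[[0,0,0],[-0.013,0,0],1],[[0,0,0],[0,0,0],1],[[0,0,0],[0,0,0],1]]'
python3 - <<'E'
from h import *
delta([.4775,.2147,.0497],1.341)
E
```

```text
clock: 11.45
eef_pos: [0.4706, 0.2155, 0.0542]
tool_rot: [0.114, 0.993, 0.001, 0.001]
ft_force: [0.3, -0.2, -2.0]
grip_width: 0.0371
grasp_force: 60.0
clock: 11.62
eef_pos: [0.4702, 0.2157, 0.0564]
tool_rot: [0.114, 0.994, 0.0, 0.001]
ft_force: [0.5, 0.9, -1.7]
grip_width: 0.0366
grasp_force: 60.0
clock: 11.95
eef_pos: [0.4781, 0.2135, 0.0553]
tool_rot: [0.114, 0.994, 0.0, 0.0]
ft_force: [0.5, -0.1, -1.6]
grip_width: 0.0371
grasp_force: 60.0
t=11.95 pos [0.4781 0.2135 0.0553] shift [0.003  0.0035 0.0188] n 0.005796264918772478 turn [2.0e-05 1.0e-05 3.1e-04]
```

```bash
python3 -m inch '[[[0,0,0],[0,0,0.004],1],[[0,0,0],[0,0,0],1]]'|grep -E "eef|ft_f"; python3 -m inch '[[[0,0,0],[0,0,0.004],1],[[0,0,0],[0,0,0],1]]'|grep -E "eef|ft_f"
```

```text
eef_pos: [0.4778, 0.2135, 0.054]
ft_force: [0.6, 0.3, -1.7]
eef_pos: [0.4777, 0.2135, 0.0539]
ft_force: [-1.9, -0.6, 5.7]
```

Contact. Release, rise and go for plate D.

```bash
python3 -m inch '[[[0,0,0],[0,0,0],-0.3],[[0,0,0],[0,0,0],-0.3],[[0,0,0],[0,0,0],-0.3],[[0,0,0],[0,0,-0.04],-0.3],[[0,0,0],[0,0,-0.1],-0.5],[[0,0,0],[0,0,-0.13],-1],[[0,0,0],[0,0,-0.1],-1],[[0,0,0],[0,0,-0.04],-1],[[0,0,0],[0,0,0],-1]]'|grep eef
python3 -m inch '[[[0,0,0],[-0.038,-0.129,0],-1],[[0,0,0],[-0.038,-0.129,0],-1],[[0,0,0],[-0.038,-0.129,0],-1],[[0,0,0],[-0.038,-0.129,0],-1],[[0,0,0],[-0.038,-0.129,0],-1],[[0,0,0],[-0.038,-0.129,0],-1]]' >/dev/null
python3 -m inch '[[[0,0,0],[-0.038,-0.129,0],-1],[[0,0,0],[-0.038,-0.129,0],-1],[[0,0,0],[-0.038,-0.129,0],-1],[[0,0,0],[-0.038,-0.129,0],-1],[[0,0,0],[-0.038,-0.129,0],-1],[[0,0,0],[-0.038,-0.129,0],-1],[[0,0,-0.0179],[0,0,0],-1],[[0,0,-0.0179],[0,0,0],-1],[[0,0,-0.0179],[0,0,0],-1],[[0,0,0],[0,0,0],-1]]'|grep -E "eef|ft_f"
python3 - <<'E'
from h import *
delta([.5093,-.2683,.0125],.1086+np.pi/2)
c=vision.camera("top");i=c["img"][:,:,::-1];s=vision.camera("scene")["img"][:,:,::-1]
cv2.imwrite("pics/st2.png",np.hstack([cv2.resize(i[170:250,200:280],(400,400),interpolation=cv2.INTER_CUBIC),cv2.resize(s[110:210,360:460],(400,400),interpolation=cv2.INTER_CUBIC)]))
E
```

```text
eef_pos: [0.4802, 0.2146, 0.18]
eef_pos: [0.5053, -0.2699, 0.1739]
ft_force: [-0.7, 0.1, -0.1]
t=14.37 pos [ 0.5053 -0.2699  0.1739] shift [-0.0154  0.0027  0.5379] n 0.16142618633849945 turn [ 0.00031 -0.00044  0.00033]
```

View pics/st2.png

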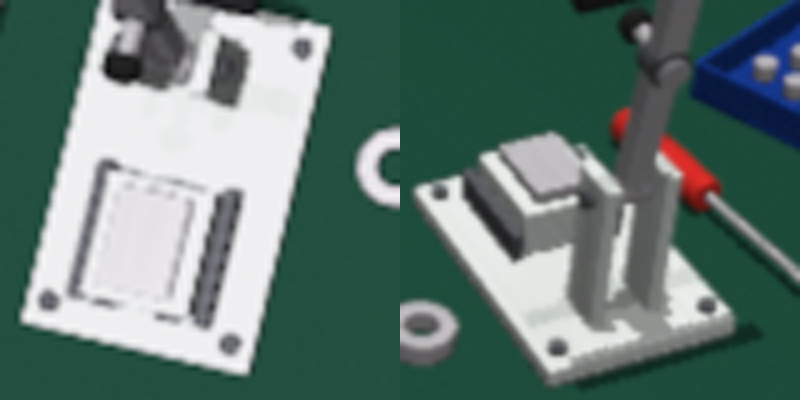

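```bash
python3 -m inch '[[[0,0,0],[-0.015,0.003,0.1],-1],[[0,0,0],[0,0,0.13],-1],[[0,0,0],[0,0,0.13],-1],[[0,0,0],[0,0,0.1],-1],[[0,0,0],[0,0,0.055],-1],[[0,0,0],[0,0,0.023],-0.2],[[0,0,0],[0,0,0],1],[[0,0,0],[0,0,0],1],[[0,0,0],[0,0,0],1],[[0,0,0],[0,0,0],1]]'
python3 -m inch '[[[0,0,0],[0,0,0],1],[[0,0,0],[0,0,0],1],[[0,0,0],[0,0,0],1]]'
python3 -m inch '[[[0,0,0],[0,0,-0.05],1],[[0,0,0],[0,0,-0.1],1],[[0,0,0.0179],[0,0,-0.13],1],[[0,0,0.0179],[0,0,-0.13],1],[[0,0,0.0178],[0,0,-0.1],1],[[0,0,0],[0,0,-0.04],1],[[0,0,0],[0,0,0],1]]'
python3 - <<'E'
from h import *
delta([.42,.228,.18],1.341)
w=vision.camera("wrist");cv2.imwrite("pics/w3.png",w["img"][180:330,250:400,::-1]);o,p,r=state()
for dx in(-.004,0,.004): print(dx,proj(w,[p+r.apply([dx+.028*i,0,zz]) for zz in(-.008,.002) for i in(1,-1)]).round(0).tolist())
g=cv2.cvtColor(w["img"],cv2.COLOR_RGB2GRAY)[:,322];print(g[150:340].tolist())
E
```

```text
clock: 15.3
eef_pos: [0.5123, -0.2692, 0.0169]
tool_rot: [-0.055, 0.998, -0.001, 0.002]
ft_force: [0.5, -0.0, -0.4]
grip_width: 0.0373
grasp_force: 60.1
clock: 15.55
eef_pos: [0.5123, -0.2692, 0.0167]
tool_rot: [-0.055, 0.998, -0.001, 0.002]
ft_force: [-0.4, 0.2, 6.1]
grip_width: 0.0369
grasp_force: 61.0
clock: 16.13
eef_pos: [0.5129, -0.2696, 0.1845]
tool_rot: [0.113, 0.994, -0.002, 0.004]
ft_force: [-0.3, -1.0, -1.7]
grip_width: 0.0372
grasp_force: 60.4
t=16.13 pos [ 0.5129 -0.2696  0.1845] shift [0.6752 1.5466 0.0054] n 0.5062719705239512 turn [-0.00038  0.00141  0.00045]
-0.004 [[323.0, 208.0], [323.0, 308.0], [323.0, 202.0], [323.0, 297.0]]
0 [[323.0, 200.0], [323.0, 302.0], [323.0, 195.0], [323.0, 291.0]]
0.004 [[323.0, 192.0], [323.0, 295.0], [323.0, 187.0], [323.0, 285.0]]
[230, 232, 230, 231, 230, 231, 231, 231, 231, 231, 231, 214, 209, 144, 134, 135, 133, 135, 132, 134, 134, 133, 133, 134, 135, 136, 136, 132, 136, 135, 133, 134, 133, 165, 167, 170, 168, 167, 167, 167, 168, 169, 169, 168, 167, 125, 76, 68, 67, 68, 89, 98, 102, 102, 100, 99, 100, 101, 100, 101, 102, 101, 100, 102, 101, 101, 101, 100, 101, 102, 102, 101, 103, 99, 102, 101, 101, 99, 101, 102, 100, 102, 101, 100, 102, 102, 99, 100, 102, 101, 99, 102, 101, 102, 101, 100, 102, 101, 101, 100, 100, 99, 99, 100, 100, 101, 101, 100, 98, 100, 100, 101, 101, 99, 99, 102, 100, 101, 99, 100, 99, 99, 101, 100, 99, 100, 101, 96, 100, 100, 97, 100, 98, 98, 98, 99, 97, 100, 100, 97, 123, 125, 123, 123, 123, 122, 124, 125, 124, 124, 119, 66, 57, 56, 56, 54, 57, 54, 58, 56, 53, 55, 53, 55, 54, 54, 57, 54, 57, 56, 57, 56, 57, 57, 53, 57, 57, 58, 56, 56, 56, 55, 56, 59, 52, 59, 54, 56, 52, 23]
```

```bash
python3 -m inch '[[[0,0,0],[0.0404,0.1288,0],1],[[0,0,0],[0.0404,0.1288,0],1],[[0,0,0],[0.0404,0.1288,0],1],[[0,0,0],[0.0404,0.1288,0],1],[[0,0,0],[0.0404,0.1288,0],1],[[0,0,0],[0.0404,0.1288,0],1]]' >/dev/null
python3 -m inch '[[[0,0,0],[0.0404,0.1288,0],1],[[0,0,0],[0.0404,0.1288,0],1],[[0,0,0],[0.0404,0.1288,0],1],[[0,0,0],[0.0404,0.1288,0],1],[[0,0,0],[0.0404,0.1288,0],1],[[0,0,0],[0.0404,0.1288,0],1],[[0,0,0],[0,0,0],1],[[0,0,0],[0,0,0],1]]'
python3 - <<'E'
from h import *
delta([.4755,.2145,.072],1.341)
E
```

```text
clock: 17.35
eef_pos: [0.4714, 0.2177, 0.1771]
tool_rot: [0.111, 0.994, -0.001, -0.002]
ft_force: [-0.4, -0.7, -0.7]
grip_width: 0.0373
grasp_force: 60.6
t=17.35 pos [0.4714 0.2177 0.1771] shift [-0.0169 -0.0066  0.3503] n 0.10523904586083276 turn [-0.00046 -0.00053  0.00128]
```

```bash
python3 -m inch '[[[0,0,0],[-0.017,-0.006,0.06],1],[[0,0,0],[0,0,0.11],1],[[0,0,0],[0,0,0.1],1],[[0,0,0],[0,0,0.055],1],[[0,0,0],[0,0,0.03],1],[[0,0,0],[0,0,0],1],[[0,0,0],[0,0,0],1]]'|grep -E "eef|ft_f"
for k in 1 2; do python3 -m inch '[[[0,0,0],[0,0,0.008],1],[[0,0,0],[0,0,0],1]]'|grep -E "eef|ft_f"; done
```

```text
eef_pos: [0.4777, 0.2122, 0.0727]
ft_force: [-0.3, -0.3, -0.9]
eef_pos: [0.4789, 0.2134, 0.0718]
ft_force: [0.5, 0.8, -0.4]
eef_pos: [0.4782, 0.2134, 0.0689]
ft_force: [-0.7, -0.2, -0.6]
```

```bash
python3 -m inch '[[[0,0,0],[0.007,0.002,0.01],1],[[0,0,0],[0,0,0],1]]'|grep -E "eef|ft_f"
for k in 1 2; do python3 -m inch '[[[0,0,0],[0,0,0.006],1],[[0,0,0],[0,0,0],1]]'|grep -E "eef|ft_f"; done
```

```text
eef_pos: [0.4754, 0.2144, 0.0651]
ft_force: [-0.5, -0.2, -1.3]
eef_pos: [0.4756, 0.2143, 0.0632]
ft_force: [0.1, -0.4, -1.5]
eef_pos: [0.476, 0.2144, 0.0623]
ft_force: [-2.0, 0.3, 3.7]
```

```bash
python3 -m inch '[[[0,0,0],[0,0,0],-0.3],[[0,0,0],[0,0,0],-0.3],[[0,0,0],[0,0,0],-0.3],[[0,0,0],[0,0,-0.04],-0.3],[[0,0,0],[0,0,-0.1],-0.5],[[0,0,0],[0,0,-0.13],-1],[[0,0,0],[0.05,0,-0.1],-1],[[0,0,0],[0.1,0,-0.08],-1],[[0,0,0],[0.1,0,-0.08],-1],[[0,0,0],[0.1,0,-0.08],-1]]'
python3 -m inch '[[[0,0,0],[0.1,0,0],-1],[[0,0,0],[0,0,0],-1],[[0,0,0],[0,0,0],-1]]'
python3 - <<'E'
from h import *
c=vision.camera("top");i=c["img"][:,:,::-1];s=vision.camera("scene")["img"][:,:,::-1]
cv2.imwrite("pics/st3.png",np.hstack([cv2.resize(i[145:245,190:290],(400,400),interpolation=cv2.INTER_CUBIC),cv2.resize(s[80:180,365:465],(400,400),interpolation=cv2.INTER_CUBIC)]))
E
```

```text
clock: 19.6
eef_pos: [0.3726, 0.2379, 0.2458]
tool_rot: [0.114, 0.994, 0.0, 0.0]
ft_force: [0.3, 0.4, -0.3]
grip_width: 0.0855
grasp_force: 0.0
clock: 19.85
eef_pos: [0.3436, 0.245, 0.2453]
tool_rot: [0.112, 0.994, 0.001, 0.001]
ft_force: [0.9, 0.4, 0.1]
grip_width: 0.0856
grasp_force: 0.0
```

View pics/st3.png

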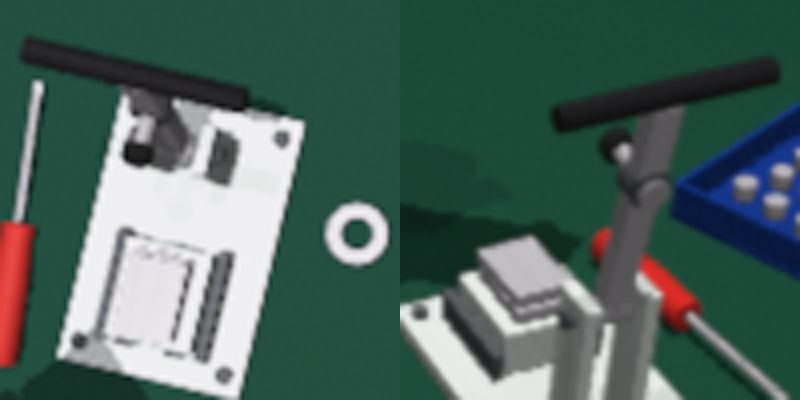

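```bash
python3 - <<'E'
from h import *
c=vision.camera("top");s=vision.camera("scene")
def tri(a,b):
    A=unproj(c,[a],[0.])[0];A0=c["pose"][:3,3];B=unproj(s,[b],[0.])[0];B0=s["pose"][:3,3]
    u=(A-A0)/np.linalg.norm(A-A0);v=(B-B0)/np.linalg.norm(B-B0)
    k=np.linalg.lstsq(np.c_[u,-v],B0-A0,rcond=None)[0];p,q=A0+u*k[0],B0+v*k[1];return (p+q)/2,np.linalg.norm(p-q)
t=lambda x,y:(190+x/4,145+y/4);q=lambda x,y:(365+(x-400)/4,80+y/4)
# bar: left end in top view (+y) = far end in scene (left? check by gap)
for nm,a,b in(("+y",t(25,49),q(557,118)),("+y'",t(25,49),q(775,70)),("-y",t(246,97),q(557,118)),("-y'",t(246,97),q(775,70)),("mid",t(135.5,73),q(666,94))):
    print(nm,tri(a,b))
O=np.array([.515,.2053]);X=np.array([np.cos(.2295),-np.sin(.2295)]);Y=np.array([-X[1],X[0]])
m=tri(t(135.5,73),q(666,94))[0];d=m[:2]-O;print("mid in base frame",d@X,d@Y,m[2])
for off in(.0075,.0085): print("angle from level",np.arctan2(m[2]-.105,-(d@X-.05-off)),"r",np.hypot(m[2]-.105,d@X-.05-off))
o,p,r=state();print(o["joint_pos"]);delta([.45,.2,.3],-.2295)
E
```

```text
+y (array([0.58197222, 0.19919307, 0.25389489]), np.float64(0.11454952555014777))
+y' (array([0.6146827 , 0.24717512, 0.26328783]), np.float64(0.002010781173187558))
-y (array([0.58517045, 0.12032446, 0.26569341]), np.float64(0.0005698545509312768))
-y' (array([0.62147413, 0.15451456, 0.29300224]), np.float64(0.10754705177658161))
mid (array([0.59959026, 0.18328125, 0.26434312]), np.float64(0.000201418827694212))
mid in base frame 0.08738138630374656 -0.002197933775590731 0.26434312449349295
angle from level 1.7561718643914055 r 0.16212072221274654
angle from level 1.7501024754594694 r 0.16193938927319393
[ 6.16464579e-01  8.25930948e-02 -1.52448106e-01  1.33672911e+00
 -1.99498534e-04  8.44383615e-01]
t=20.05 pos [0.345  0.2444 0.244 ] shift [-0.3743 -0.0652 -0.1866] n 0.12698053750846292 turn [-5.0000e-05 -1.7000e-04 -2.4975e-01]
```

```bash
python3 -m inch '[[[0,0,-0.0192],[0,0,-0.02],-1],[[0,0,-0.0192],[0,0,-0.02],-1],[[0,0,-0.0192],[0,0,-0.02],-1],[[0,0,-0.0192],[0,0,-0.02],-1],[[0,0,-0.0192],[0,0,-0.02],-1],[[0,0,-0.0192],[0,0,-0.02],-1],[[0,0,-0.0192],[0,0,-0.02],-1],[[0,0,-0.0192],[0,0,-0.02],-1],[[0,0,-0.0192],[0,0,-0.02],-1],[[0,0,-0.0192],[0,0,-0.02],-1]]'>/dev/null
python3 -m inch '[[[0,0,-0.0192],[0,0,0],-1],[[0,0,-0.0192],[0,0,0],-1],[[0,0,-0.0194],[0,0,0],-1],[[0,0,0],[0,0,0],-1],[[0,0,0],[0,0,0],-1]]'
python3 - <<'E'
from h import *
delta([.5912,.1473,.30],-.2295);o,p,r=state();print(r.as_matrix().round(3))
E
```

```text
clock: 21.3
eef_pos: [0.345, 0.2443, 0.304]
tool_rot: [-0.62, 0.784, -0.0, -0.001]
ft_force: [0.7, -0.7, -0.2]
grip_width: 0.0854
grasp_force: 0.0
t=21.30 pos [0.345  0.2443 0.304 ] shift [ 0.1257 -0.8732  0.0128] n 0.26469993245366935 turn [ 0.00014 -0.00017 -0.00047]
[[-0.23  -0.973 -0.001]
 [-0.973  0.23  -0.001]
 [ 0.001  0.001 -1.   ]]
```

```bash
python3 -m inch '[[[0,0,0],[0.0157,-0.109,0.001],-1],[[0,0,0],[0.0157,-0.109,0.001],-1],[[0,0,0],[0.0157,-0.109,0.001],-1],[[0,0,0],[0.0157,-0.109,0.001],-1],[[0,0,0],[0.0157,-0.109,0.001],-1],[[0,0,0],[0.0157,-0.109,0.001],-1],[[0,0,0],[0.0157,-0.109,0.001],-1],[[0,0,0],[0.0157,-0.109,0.001],-1],[[0,0,0],[0,0,0],-1],[[0,0,0],[0,0,0],-1]]'
python3 - <<'E'
from h import *
delta([.5912,.1473,.245],-.2295);o,p,r=state();print(o["joint_pos"])
E
```

```text
clock: 22.13
eef_pos: [0.5919, 0.1474, 0.2997]
tool_rot: [-0.62, 0.785, 0.001, -0.002]
ft_force: [-1.2, 0.2, -0.6]
grip_width: 0.0855
grasp_force: 0.0
t=22.13 pos [0.5919 0.1474 0.2997] shift [0.0007 0.0017 0.1822] n 0.05465729487385856 turn [ 0.00053 -0.00025 -0.00061]
[ 2.44014125e-01  4.63853476e-01  5.01367172e-01  1.61201186e+00
  1.26897912e-04 -1.09346188e+00]
```

```bash
python3 -m inch '[[[0,0,0],[0,0,0.06],-1],[[0,0,0],[0,0,0.08],-1],[[0,0,0],[0,0,0.048],-1],[[0,0,0],[0,0,0],-0.2],[[0,0,0],[0,0,0],0.3],[[0,0,0],[0,0,0],1],[[0,0,0],[0,0,0],1],[[0,0,0],[0,0,0],1],[[0,0,0],[0,0,0],1],[[0,0,0],[0,0,0],1]]'
python3 -m inch '[[[0,0,0],[0,0,0],1],[[0,0,0],[0,0,0],1]]'
```

```text
clock: 22.97
eef_pos: [0.5913, 0.149, 0.2474]
tool_rot: [-0.622, 0.783, -0.001, 0.001]
ft_force: [0.2, 0.2, 4.7]
grip_width: 0.0142
grasp_force: 58.4
clock: 23.13
eef_pos: [0.5913, 0.149, 0.2474]
tool_rot: [-0.622, 0.783, -0.001, 0.001]
ft_force: [0.2, -0.5, 6.2]
grip_width: 0.0139
grasp_force: 58.6
```

```bash
python3 -m inch '[[[0,0,0],[0,0.027,-0.004],1],[[0,0,0],[0,0.0275,-0.003],1],[[0,0,0],[0,0.0533,-0.0015],1],[[0,0,0],[0,0.0532,0.0038],1],[[0,0,0],[0,0.0525,0.0091],1],[[0,0,0],[0,0.0514,0.0142],1],[[0,0,0],[0,0,0],1],[[0,0,0],[0,0,0],1]]'
python3 - <<'E'
from h import *
o,p,r=state();O=np.array([.515,.2053])+np.array([np.cos(.2295),-np.sin(.2295)])*.0583
X=np.array([np.cos(.2295),-np.sin(.2295)]);Y=np.array([-X[1],X[0]])
d=p[:2]-O;print("rel hinge",d@X,d@Y,p[2]+.019-.105,"theta",np.arctan2(p[2]+.019-.105,-(d@X)),"r",np.hypot(d@X,p[2]+.019-.105))
E
```

```text
clock: 23.8
eef_pos: [0.5116, 0.1685, 0.2424]
tool_rot: [-0.623, 0.782, 0.001, 0.001]
ft_force: [-5.4, 4.2, 11.0]
grip_width: 0.0136
grasp_force: 60.5
rel hinge -0.053238284133062586 -0.03664718363183942 0.1564008199866575 theta 1.2427024923215186 r 0.16521359323594276
```

```bash
python3 -m inch '[[[0,0,0],[0,0.0497,0.0193],1],[[0,0,0],[0,0.0475,0.0242],1],[[0,0,0],[0,0.0449,0.0288],1],[[0,0,0],[0,0.0418,0.0331],1],[[0,0,0],[0,0.0382,0.0372],1],[[0,0,0],[0,0.0343,0.0407],1],[[0,0,0],[0,0.0301,0.0440],1],[[0,0,0],[0,0,0],1]]'
python3 -m inch '[[[0,0,0],[0,0.0255,0.0468],1],[[0,0,0],[0,0.0208,0.0491],1],[[0,0,0],[0,0.0157,0.0509],1],[[0,0,0],[0,0.0106,0.0523],1],[[0,0,0],[0,0,0],1],[[0,0,0],[0,0,0],1]]'
python3 - <<'E'
from h import *
o,p,r=state();X=np.array([np.cos(.2295),-np.sin(.2295)]);Y=np.array([-X[1],X[0]]);O=np.array([.515,.2053])+X*.0583
d=p[:2]-O;print("rel hinge",d@X,d@Y,p[2]+.019-.105,"theta",np.arctan2(p[2]+.019-.105,-(d@X)),"r",np.hypot(d@X,p[2]+.019-.105))
E
```

```text
clock: 24.47
eef_pos: [0.43, 0.1879, 0.1709]
tool_rot: [-0.623, 0.783, 0.0, 0.002]
ft_force: [6.1, 5.9, -6.2]
grip_width: 0.0137
grasp_force: 59.4
clock: 24.97
eef_pos: [0.4114, 0.1927, 0.1126]
tool_rot: [-0.622, 0.783, -0.001, 0.003]
ft_force: [7.1, 4.1, -3.2]
grip_width: 0.0137
grasp_force: 58.5
rel hinge -0.1563154068166545 -0.03584419249258255 0.026635299772070756 theta 0.16877363951132748 r 0.1585684256155817
```

```bash
for k in 1 2 3; do python3 -m inch '[[[0,0,0],[0,0,0.018],1],[[0,0,0],[0,0,0],1]]'|grep -E "eef|ft_f"; done
```

```text
eef_pos: [0.411, 0.1928, 0.1074]
ft_force: [6.0, 4.4, -2.1]
eef_pos: [0.4106, 0.1928, 0.1018]
ft_force: [7.2, 5.2, -2.3]
eef_pos: [0.4105, 0.193, 0.0972]
ft_force: [6.3, 4.6, 4.8]
```

```bash
for k in 1 2 3; do python3 -m inch '[[[0,0,0],[0,0,0.01],1],[[0,0,0],[0,0,0],1]]'|grep -E "eef|ft_f"; done
```

```text
eef_pos: [0.4105, 0.193, 0.0967]
ft_force: [-0.9, 2.3, 23.8]
eef_pos: [0.4106, 0.1931, 0.0962]
ft_force: [-9.5, -1.2, 43.4]
eef_pos: [0.4108, 0.1936, 0.0948]
ft_force: [-12.7, -2.2, 53.9]
```

```bash
python3 -m inch '[[[0,0,0],[0,0,0],1],[[0,0,0],[0,0,0],1],[[0,0,0],[0,0,0],1],[[0,0,0],[0,0,0],1],[[0,0,0],[0,0,0],1],[[0,0,0],[0,0,0],1]]'
python3 - <<'E'
from h import *
c=vision.camera("top");i=c["img"][:,:,::-1];s=vision.camera("scene")["img"][:,:,::-1]
cv2.imwrite("pics/st4.png",np.hstack([cv2.resize(i[150:250,190:290],(400,400),interpolation=cv2.INTER_CUBIC),cv2.resize(s[110:210,350:450],(400,400),interpolation=cv2.INTER_CUBIC)]))
E
```

```text
clock: 26.47
eef_pos: [0.4108, 0.1936, 0.0949]
tool_rot: [-0.622, 0.783, 0.0, 0.006]
ft_force: [-11.7, -0.9, 53.7]
grip_width: 0.0135
grasp_force: 68.4
```

View pics/st4.png

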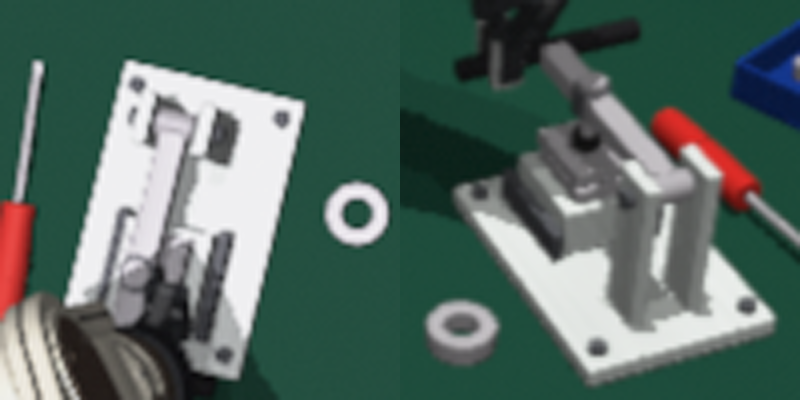

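The scene view (right half, around 585,140) shows the foot on the two-plate stack with the plates square. The force holds steady at 54 N, so I'm handing in.

```bash
python3 -c "
from workcell import workorder;print(workorder.job_done())"
```

```text
the job is handed in; nothing more can be done
None
```

I handed the job in at about 26.5 s: two plates are stacked on the part, and the arm is still pressing the clamp down on them with a steady 54 N or so at the handle. The two spare plates were left untouched on the board. The hand-in gave no verdict.

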